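# Key the handwheel of the tincture press

## Robot

A 6-joint arm with a two-finger parallel gripper is mounted at the origin on the work surface. World frame = base frame: x ahead of the robot, y to its left, z up, the work surface at z = 0. Lengths are in m, angles in rad, forces in N, time in s.
With the tool pointing down it reaches from about 0.3 to 0.75 m from the base axis. Payload 8.5 kg.
Tool frame: the origin (TCP) lies midway between the tips of the shut fingers; the grasp point (between the pads) lies 19 mm behind it; z points along the fingers, y is the line along which they close (so a half turn about z gives the same grasp; the last joint's range is limited). The gripper opens to 85 mm and grips with 20 to 120 N. Pads are 22 mm wide; open, the fingers measure 114 mm over their backs; the gripper's body (76 mm by 85 mm) begins 54 mm behind the grasp point. The pads swing forward as they close: fully open they stand 13 mm farther back than shut.
Start: joints at [-1.528, 0.381, 1.297, -0, 1.464, -0.215], TCP at [0.14, -0.532, 0.231] pointing down, gripper open.
Joint ranges: [-3.11, 3.11], [-0.89, 2.33], [0.22, 2.48], [-1.42, 4.56], [0.17, 2.85], [-2.88, 2.88]. Speed limits (rad/s): [2.39, 2.39, 3.14, 3.14, 3.14, 3.14].

## Interface

Orientations are given as a unit quaternion [x, y, z, w].
In Python, from workcell import ctrl, optics, order, nets gives the robot as it stands.
- The arm moves only by the tool carry_out, never from a script. Its argument "increments" is a list of rows, each a list of 2 entries, a list of its own where there are three numbers: the shift along the tool's x, y, z in mm, then the turn, a rotation vector about the tool's x, y, z in rad. In form: [[[x, y, z], [wx, wy, wz]], ...]. A call has 1 to 10 rows; each row shifts and turns the commanded pose from where the row before left it, along the tool's axes as they then stand; what a row does not reach is not made up. A row lasts 1/10 s, in which the tool goes at most 50 mm and 8.59 degrees, less where a joint would pass 70% of its speed; a pose out of reach is approached as far as the arm can. A call with a gripper value outside its range is refused whole. "claw" is the opening, from -1 (shut) to 1 (fully open), so that 0 is half open, set as the call begins (left out, the last holds). The fingers move at their own pace and stop on an object; the grip force is fixed at half the most. Time passes only in rows, so rows that do not move let the fingers close. It gives the time, the measured TCP pose, the force, the opening and the grip force at its end, in the units of the state.
- ctrl.state(): the state, without advancing time (a new reading comes with each control period).
- optics.camera(name): name is "scene" or "top" or "wrist"; returns a dict with "frame" (384x512x3 uint8, red, green, blue), "fx", "fy", "cx", "cy" (pixels), "cam_to_world" (4x4, takes a point from camera to world coordinates). Camera axes: x right, y down, z forward; pixel columns grow to the right and rows downward; lengths in m; the calibration is good to about 2 mm. A picture is of the moment at which its call begins. There is no depth.
- order.close_job(): hands the job in; it is judged then, once.
Trained networks look in the newest picture that a camera, given by its name, has taken for a name from the list of things; names that differ only in an ending like _2 or _b are one class to them, and where a whole thing is asked for, a point or a joint stands for the part that bears it (a point fixed in the world has none). Each returns a list of dicts, best first, with "confidence" (0 to 1); they miss things now and then, are a little off and sometimes report something else, mostly with a low value. They report only what shows in the picture. A call takes as long as a camera call.
- nets.regions_of(thing, camera): "pixels" (384x512 bool, what is visible of it) and "pixel" ([column, row] in pixels, amid what is visible of it).
The state is a dict: "time_s": time; "joint_pos": joint angles; "joint_vel": joint speeds; "joint_efforts": joint torques, N m; "ee_pos": TCP position; "tcp_rot": TCP orientation; "force": force on the tool from outside, world axes, zero at the start; "wrist_torque": the same for the moment, N m; "width": finger opening in m; "gripper_force": force on a finger pad.
Only numpy, scipy, OpenCV 4.12 (cv2) and the standard library are available. Lean on these libraries where they do the work, as an engineer would, in place of code of your own. Each camera call takes 0.05 s, during which the arm holds its last target. There are 200 camera calls.

## Task

The handwheel of the herb press is loose on its spindle. Start the steel gib-head key into the keyway between hub and spindle and let go of it, then drive it straight down with taps of the brass drift until it is tight, firmly but without hard blows that would crack the casting. Put the drift down on the bench or back in its block, and leave the jar, bottle and bowl as they are.

Things in the scene. Friction and masses are not known exactly. Their poses are not given: they have to be found in the camera images.
- key_head (a point): Centre of the gib key's head, a bare steel block 20 (key x) x 14 (y) x 16 mm (z). Grip it across its 14 mm, key y. Key axes: z up along the key, x from its straight face to its tapered face. Head top 8 mm above this point, its underside 8 mm below. The key (90 g) starts upright, head up, in a slot of the block, 38 mm of the shank hidden, leaning up to 2 degrees.
- key_tip (a point): Middle of the key's tip face, 64 mm below and 7.5 mm to key -x of key_head. Same axes.
- key: The whole key, 72 mm long; origin at its tip on the straight face, axes as key_head. Shank under the head: 56 mm long, 14 mm wide (y), 5 mm thick (x) at the tip, tapering 1:9 to 11.2 mm under the head. The straight face (-x) is flush with the head's -x side, 10 mm to -x of key_head; the taper is on the +x side, where the head overhangs.
- keyway_mouth (a point): Centre of the keyway's mouth in the hub's top face, 212 mm above the bench. Slot 16.5 mm wide (y), open above and below, between the spindle's upright flat (10 mm from the spindle axis; 3 to 6.5 mm to -x of here) and the hub's keyway floor (3.8 mm to +x of here), which slopes 1:9 like the key and narrows downward. x points out from the spindle, z up: the key goes in tip down, its axes like these.
- wheel: Cast handwheel: rim 190 mm across, 182 mm above the bench; hub 64 mm across, 44 mm high. It cannot turn or lift but sits loose, with up to 2 mm of play along its x. Origin on the hub's axis under the hub, axes as keyway_mouth. The key first pushes the hub across its play against light drag (5 to 8 N on the key), then binds: with its tip 35 to 49 mm below the mouth. Feel for it.
- press: The fixed tincture press under the wheel: foot 150 x 190 mm, cage, crosshead; the spindle ends 3 mm above the hub. Origin under its foot on the spindle axis. Resting by its weight, or only dragging the hub across, the key is loose; it is tight, and stays by friction, once a 18 to 25 N push straight down on its head moves it no further. Over 35 N cracks the iron: push slowly (20 mm/s).
- drift_center (a point): Centre of the brass drift, a plain round bar 16 mm in diameter, 110 mm long, 190 g, standing in a hole (20.5 mm across, floor 7 mm above the bench) of the block. Both ends lie 55 mm from this point.
- drift: The whole brass drift; origin at the centre of its lower end, z along the bar.
- tool_block: Fixed wooden block 56 mm (x) by 150 mm (y) by 45 mm high, origin under its centre. Drift hole at y +48 mm, key slot at y -48 mm from its centre.
- herb_jar: Bystander: filled jar, 68 mm across, 95 mm high, near the press. Origin under its centre.
- oil_bottle: Bystander: small amber bottle, 42 mm across, 95 mm high, near the block. Origin under its centre.
- bowl: Bystander: white bowl, 90 mm across, 36 mm high. Origin under its centre.

How it is judged:
By the outcome, as a careful person would: the job done as asked, in the order asked, and still so for the second after the job is handed in, with the robot touching nothing.
It also fails if it takes over 72 s, if anything falls off the work surface, if the arm or the gripper's body presses on something with over 40 N, if the wrist force passes 120 N, or if a joint passes its speed limit or range.

## Working session

There is one attempt and no reset: what is moved stays moved. The work goes in short steps, Python scripts to look and compute and a tool call to move; the robot and the scene stay as the last step left them, time stands still between calls to the robot, and variables do not carry over. Pictures are saved under pics/ and viewed, at most 10 in all, crops included, and the job is handed in when it is done.

Besides the shell and the picture viewer there is one more tool, called as name([rows], argument=value, ...), one row to a line, values as JSON. carry_out: Moves the arm, as the interface text tells. Its arguments: {"type":"object","properties":{"increments":{"type":"array"},"claw":{"type":"number"}},"required":["increments"]}

```bash
mkdir -p pics; cat > h.py <<'E'
import numpy as np, cv2
from workcell import ctrl, optics, order, nets
from scipy.spatial.transform import Rotation as R
def save(c,n,crop=None,s=1):
    f=c["frame"]
    if crop: f=f[crop[1]:crop[3],crop[0]:crop[2]]
    cv2.imwrite(n,cv2.resize(f[:,:,::-1],None,fx=s,fy=s,interpolation=cv2.INTER_CUBIC))
def ray(c,p):
    M=np.array(c["cam_to_world"]); d=np.array([(p[0]-c["cx"])/c["fx"],(p[1]-c["cy"])/c["fy"],1.])
    return M[:3,3],M[:3,:3]@d
def atz(c,p,z):
    o,d=ray(c,p); return o+d*(z-o[2])/d[2]
def proj(c,P):
    M=np.array(c["cam_to_world"]); q=M[:3,:3].T@(np.array(P)-M[:3,3]); return np.array([c["cx"]+c["fx"]*q[0]/q[2],c["cy"]+c["fy"]*q[1]/q[2]])
def tri(rs):
    A=np.zeros((3,3));b=np.zeros(3)
    for o,d in rs:
        d=d/np.linalg.norm(d);P=np.eye(3)-np.outer(d,d);A+=P;b+=P@o
    x=np.linalg.solve(A,b); return x,[np.linalg.norm(np.cross(x-o,d/np.linalg.norm(d))) for o,d in rs]
E
python3 - <<'E'
from h import *
np.set_printoptions(precision=4,suppress=True)
cs={n:optics.camera(n) for n in("scene","top")}
ims=[]
for n,c in cs.items():
    save(c,f"pics/{n}0.png")
    print(n,c["fx"],np.array(c["cam_to_world"]).tolist())
for t in ["key_head","key_tip","key","keyway_mouth","wheel","press","drift_center","drift","tool_block","herb_jar","oil_bottle","bowl"]:
    rs=[]
    for n,c in cs.items():
        r=nets.regions_of(t,n)
        for q in r[:2]: print(t,n,round(q["confidence"],2),np.round(q["pixel"],1),q["pixels"].sum())
        if r: rs.append(ray(c,r[0]["pixel"]))
    if len(rs)==2: print("   ",*tri(rs))
s=ctrl.state();print(s)
E
```

```text
scene 458.4469459642952 [[0.1772289243092039, 0.6978077401020512, -0.6940131599918483, 1.2415496484073063], [0.9841677238868706, -0.12426403723965078, 0.12638172458167812, -0.11451011621888531], [0.0019492684625058087, -0.7054238491166648, -0.7087830369371787, 0.8157482656332274], [0.0, 0.0, 0.0, 1.0]]
top 457.32937278194976 [[-0.027410760446745862, -0.9868775944734669, 0.15912656515489487, 0.4423867793729677], [-0.9993450555331447, 0.030815764418288732, 0.018969676981241558, 0.023201860598652098], [-0.02362435593169107, -0.15850237282003196, -0.9870759279899559, 1.0132369976759277], [0.0, 0.0, 0.0, 1.0]]
key_head top 0.64 [391.5 201.1] 121
key_head top 0.48 [345.7 195.9] 122
key_tip scene 0.49 [137.2 221.5] 90
key_tip top 0.49 [390.1 197.4] 114
    [ 0.566  -0.2297  0.0697] [np.float64(0.0015298003842996429), np.float64(0.0015298003842997266)]
keyway_mouth scene 0.69 [357.2 151.9] 3126
keyway_mouth top 0.92 [149.8 208.9] 4282
    [0.5453 0.2475 0.1761] [np.float64(0.003831800111338293), np.float64(0.003831800111338391)]
wheel top 0.67 [148.5 206.8] 4133
press scene 0.92 [344.6 201.9
[... 933 characters left out ...]
(0.00014780832750398395)]
bowl scene 0.57 [227.4 176.7] 769
bowl top 0.93 [289.9 266.9] 1472
    [ 0.4298 -0.0167  0.0394] [np.float64(0.00027729351747807874), np.float64(0.00027729351747808254)]
{'time_s': 1.3, 'joint_pos': array([-1.5283,  0.3806,  1.2974, -0.    ,  1.4636, -0.2153]), 'joint_vel': array([-0.0017,  0.0005, -0.0017, -0.0006,  0.0001,  0.0002]), 'joint_efforts': array([ -0.0017, -44.8335, -23.1463,  -0.0003,   0.0006,   0.    ]), 'ee_pos': array([ 0.1402, -0.5318,  0.2314]), 'tcp_rot': array([ 0.9917,  0.1285, -0.    ,  0.    ]), 'force': array([-0.0308, -0.673 , -0.5955]), 'wrist_torque': array([-0.0691,  0.0119, -0.0006]), 'gripper_force': 0.0, 'width': 0.08510830478675765}
```

```bash
python3 - <<'E'
import cv2,numpy as np
a=cv2.imread("pics/scene0.png");b=cv2.imread("pics/top0.png")
A=cv2.resize(a[90:310,100:440],None,fx=2.3,fy=2.3,interpolation=2)[:,:790]
cv2.imwrite("pics/sceneC.png",A)
B=cv2.resize(b[120:300,90:430],None,fx=2.3,fy=2.3,interpolation=2)[:,:790]
cv2.imwrite("pics/topC.png",B)
E
```

```text
(no output)
```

View pics/sceneC.png

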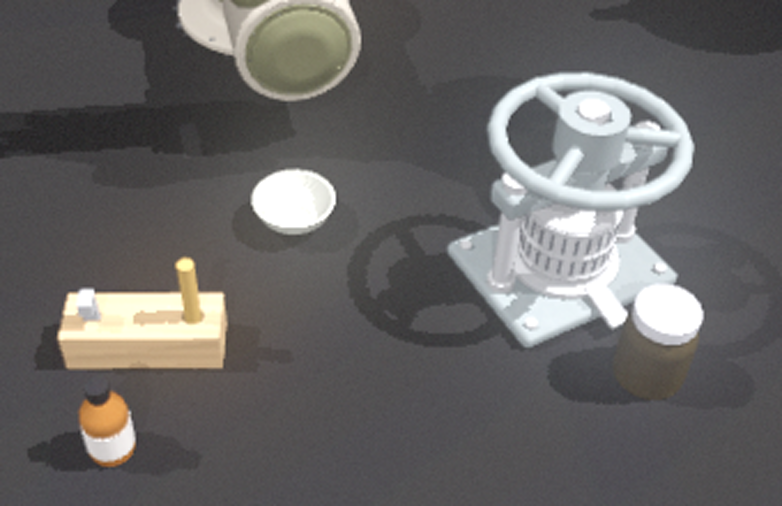

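View pics/topC.png

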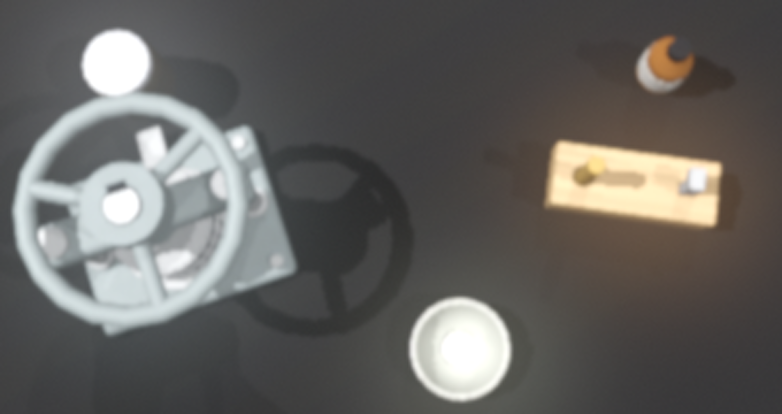

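```bash
cat >> h.py <<'E'
def go(p,yaw,q=None):
    """increments (tool frame mm, rad about tool z) from now to TCP p pointing down with tool x at yaw"""
    s=ctrl.state(); T=R.from_quat(s["tcp_rot"]); G=R.from_quat([np.cos(yaw/2),np.sin(yaw/2),0,0])
    d=T.inv().apply(np.array(p)-s["ee_pos"])*1000; r=(T.inv()*G).as_rotvec()
    print("t",s["time_s"],"move mm",np.round(d,1),"turn",np.round(r,4)," world",np.round((np.array(p)-s["ee_pos"])*1000,1))
E
python3 - <<'E'
from h import *
np.set_printoptions(precision=4,suppress=True)
c=optics.camera("wrist");s=ctrl.state()
M=np.array(c["cam_to_world"]);T=R.from_quat(s["tcp_rot"]).as_matrix()
print(T.T@(M[:3,3]-s["ee_pos"]),T.T@M[:3,:3],c["fx"])
t=dict(fx=457.33,fy=457.33,cx=255.5,cy=191.5,cam_to_world=[[-0.027410760446745862, -0.9868775944734669, 0.15912656515489487, 0.4423867793729677], [-0.9993450555331447, 0.030815764418288732, 0.018969676981241558, 0.023201860598652098], [-0.02362435593169107, -0.15850237282003196, -0.9870759279899559, 1.0132369976759277]])
f=lambda x,y,z:atz(t,(90+x/2.3,120+y/2.3),z)
a,b=f(557,142,.045),f(720,163,.045); print("block edge",a,b,np.arctan2(*(a-b)[:2]))
print("key",f(697,178,.079),"drift",f(596,165,.117),"spindle",f(122,205,.215),"slot",f(118,187,.212))
a,b=f(245,128,.01),f(295,270,.01);print(a,b)
print("jar",f(117,63,.095))
go([0.52,-0.215,0.24],-0.12)
E
```

```text
[ 0.079  -0.0001 -0.1427] [[-0.0003 -0.9516 -0.3073]
 [ 1.     -0.0005  0.0007]
 [-0.0008 -0.3073  0.9516]] 304.20773593751983
block edge [ 0.6145 -0.1231  0.045 ] [ 0.59   -0.2723  0.045 ] 0.16278457302950278
key [ 0.572  -0.2405  0.079 ] drift [ 0.5806 -0.1445  0.117 ] spindle [0.5457 0.2382 0.215 ] slot [0.5602 0.2422 0.212 ]
[0.6442 0.1737 0.01  ] [0.5049 0.1269 0.01  ]
jar [0.6907 0.2765 0.095 ]
t 1.35 move mm [ 448.  -209.5   -8.7] turn [0.     0.     0.3778]  world [379.8 316.8   8.7]
```

carry_out([
  [[40,-14,0],[0,0,0]],
  [[40,-14,0],[0,0,0]],
  [[40,-14,0],[0,0,0]],
  [[40,-14,0],[0,0,0]],
  [[40,-14,0],[0,0,0]],
  [[40,-14,0],[0,0,0]],
  [[40,-14,0],[0,0,0]],
  [[40,-14,0],[0,0,0]],
  [[40,-14,0],[0,0,0]],
  [[40,-14,0],[0,0,0]],
])

```text
time_s: 2.35
ee_pos: [0.4927, -0.2932, 0.2314]
tcp_rot: [0.992, 0.129, 0.0, 0.0]
force: [0.3, -0.3, -0.4]
width: 0.0858
gripper_force: 0.0
```

carry_out([
  [[30,-10,10],[0,0,0]],
  [[30,-10,10],[0,0,0]],
  [[30,-10,10],[0,0,0]],
  [[0,0,10],[0,0,0.1]],
  [[0,0,10],[0,0,0.1]],
  [[0,0,10],[0,0,0.1]],
  [[0,0,0],[0,0,0.12]],
  [[0,0,0],[0,0,0]],
  [[0,0,0],[0,0,0]],
])

```text
time_s: 3.25
ee_pos: [0.5708, -0.2426, 0.1715]
tcp_rot: [0.997, -0.079, 0.0, 0.0]
force: [-0.3, -0.5, -0.6]
width: 0.0855
gripper_force: 0.0
```

```bash
cat > look.py <<'E'
from h import *
import sys
np.set_printoptions(precision=4,suppress=True)
c=optics.camera("wrist");save(c,sys.argv[1],s=1.5)
for t,z in zip(sys.argv[2::2],sys.argv[3::2]):
    for q in nets.regions_of(t,"wrist")[:2]: print(t,round(q["confidence"],2),np.round(q["pixel"],1),q["pixels"].sum(),atz(c,q["pixel"],float(z)))
s=ctrl.state();print(s["time_s"],s["ee_pos"],s["tcp_rot"],s["force"])
np.save("cam.npy",dict(c),allow_pickle=True)
E
python3 look.py pics/w1.png key_head 0.075 drift 0.117 drift_center .117
```

```text
key_head 0.69 [242.9 203.8] 455 [ 0.5674 -0.2313  0.075 ]
key_head 0.3 [207.5  62.4] 2549 [ 0.6783 -0.2245  0.075 ]
drift 0.83 [121.5 214.4] 1260 [ 0.5874 -0.1508  0.117 ]
drift_center 0.72 [123.1 215.3] 1280 [ 0.5866 -0.1517  0.117 ]
3.45 [ 0.5707 -0.2426  0.1715] [ 0.9968 -0.0803  0.0002  0.0001] [-0.0659 -0.0414 -0.5312]
```

View pics/w1.png

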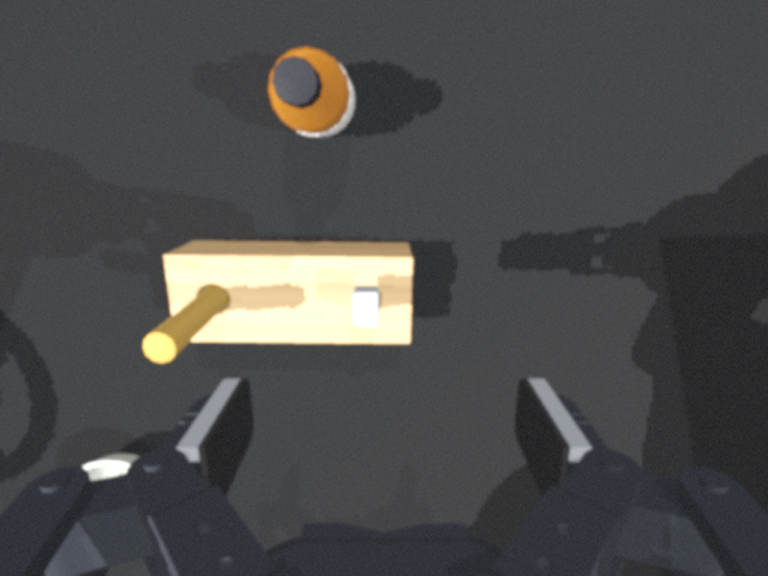

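```bash
python3 - <<'E'
from h import *
np.set_printoptions(precision=4,suppress=True)
c=np.load("cam.npy",allow_pickle=True).item()
f=lambda x,y,z:atz(c,(x/1.5,y/1.5),z)
k=f(366,309.5,.079);u1,u2=f(163,254,.045),f(413,257,.045);l1,l2=f(191,343,.045),f(411,345,.045)
yaw=np.arctan2(-(u1-u2)[0],(u1-u2)[1]);print("yaw",yaw, np.arctan2(-(l1-l2)[0],(l1-l2)[1]))
ex=np.array([np.cos(yaw),np.sin(yaw),0]);ey=np.array([-ex[1],ex[0],0])
cen=(u1+u2)/2*.5+.25*(u2+l2)+0; 
print("key",k,"x in block: upper",ex@(u2-k),"lower",ex@(l2-k),"width",ex@(u2-l2),"len",ey@(u1-u2),"y from end",ey@(k-u2))
d=f(160,346,.117);print("drift top",d,ex@(u2-d),ex@(l2-d),ey@(d-k))
db=f(213,300,.045);print("drift at block",db,ex@(u2-db),ex@(l2-db))
for p in [(353,292),(379,292),(353,326),(379,326)]: print(f(*p,.079))
f=c["frame"][180:230,215:275];cv2.imwrite("pics/kz.png",cv2.resize(f[:,:,::-1],None,fx=10,fy=10,interpolation=2))
E
```

```text
yaw -0.1718169208443738 -0.16960462045000407
key [ 0.5665 -0.2322  0.079 ] x in block: upper 0.021769549080750898 lower -0.03617953383617958 width 0.057949082916930475 len 0.1507175446838583 y from end 0.027165377318315243
drift top [ 0.5772 -0.1369  0.117 ] 0.027507074842182948 -0.030442008074747524 0.09570686078755987
drift at block [ 0.5759 -0.1359  0.045 ] 0.028924067509995557 -0.029025015406934918
[ 0.5775 -0.2269  0.079 ]
[ 0.5753 -0.2408  0.079 ]
[ 0.5581 -0.2234  0.079 ]
[ 0.5558 -0.2376  0.079 ]
```

View pics/kz.png

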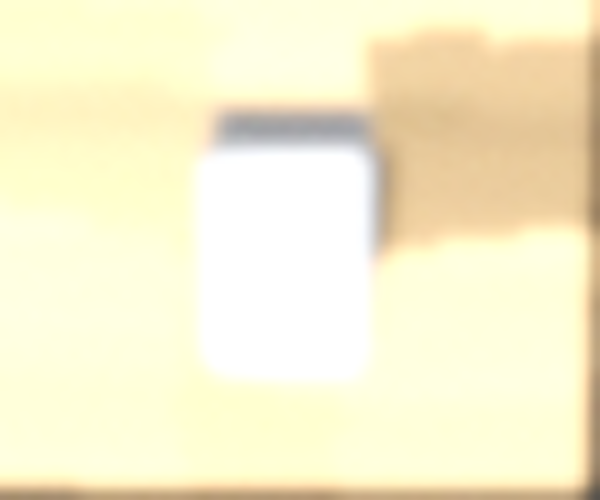

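carry_out([
  [[-5,-10,0],[0,0,0.01]],
  [[0,0,20],[0,0,0]],
  [[0,0,25],[0,0,0]],
  [[0,0,25],[0,0,0]],
  [[0,0,20],[0,0,0]],
  [[0,0,15],[0,0,0]],
  [[0,0,12],[0,0,0]],
  [[0,0,0],[0,0,0]],
], claw=0)

```text
time_s: 4.25
ee_pos: [0.5667, -0.231, 0.0531]
tcp_rot: [0.996, -0.086, -0.001, -0.001]
force: [-0.2, 0.7, -0.5]
width: 0.0426
gripper_force: 0.0
```

carry_out([
  [[0,0,0],[0,0,0]],
  [[0,0,0],[0,0,0]],
  [[0,0,0],[0,0,0]],
  [[0,0,0],[0,0,0]],
  [[0,0,0],[0,0,0]],
  [[0,0,0],[0,0,0]],
  [[0,0,0],[0,0,0]],
  [[0,0,0],[0,0,0]],
], claw=-1)

```text
time_s: 5.05
ee_pos: [0.5679, -0.232, 0.0555]
tcp_rot: [0.996, -0.086, 0.001, 0.0]
force: [-0.1, 1.2, 5.9]
width: 0.013
gripper_force: 60.1
```

carry_out([
  [[0,0,-5],[0,0,0]],
  [[0,0,-15],[0,0,0]],
  [[0,0,-30],[0,0,0]],
  [[0,0,-40],[0,0,0]],
  [[0,0,-40],[0,0,0]],
  [[0,0,-40],[0,0,0]],
  [[0,0,-40],[0,0,0]],
  [[0,0,-40],[0,0,0]],
  [[-10,-20,-20],[0,0,0]],
  [[-12,-30,-10],[0,0,0]],
])

```text
time_s: 6.05
ee_pos: [0.5541, -0.1794, 0.3362]
tcp_rot: [0.996, -0.087, 0.001, 0.001]
force: [0.1, 0.2, -1.7]
width: 0.0127
gripper_force: 59.4
```

carry_out([
  [[-11,-44,0],[0,0,0]],
  [[-11,-44,0],[0,0,0]],
  [[-11,-44,0],[0,0,0]],
  [[-11,-44,0],[0,0,0]],
  [[-11,-44,0],[0,0,0]],
  [[-11,-44,0],[0,0,0]],
  [[-11,-44,0],[0,0,0]],
  [[-11,-40,0],[0,0,0]],
  [[-11,-30,0],[0,0,0]],
  [[-5,-20,0],[0,0,0]],
])

```text
time_s: 7.05
ee_pos: [0.519, 0.2333, 0.3344]
tcp_rot: [0.996, -0.085, -0.0, -0.0]
force: [0.3, -0.5, -0.8]
width: 0.0124
gripper_force: 59.4
```

carry_out([
  [[0,0,0],[0,0,-0.1]],
  [[0,0,0],[0,0,-0.12]],
  [[0,0,0],[0,0,-0.12]],
  [[0,0,0],[0,0,-0.1]],
  [[0,0,0],[0,0,0]],
  [[0,0,0],[0,0,0]],
])

```text
time_s: 7.65
ee_pos: [0.5199, 0.2311, 0.3343]
tcp_rot: [0.991, 0.132, -0.0, 0.0]
force: [0.7, -1.5, -0.8]
width: 0.0127
gripper_force: 59.3
```

```bash
python3 look.py pics/w2.png keyway_mouth 0.212 key_tip 0.28 key_head .34
```

```text
keyway_mouth 0.71 [243.2 136.5] 14873 [0.5626 0.2537 0.212 ]
key_tip 0.92 [256.1 266.7] 1763 [0.482  0.2204 0.28  ]
key_head 0.73 [254.8 266.7] 1854 [0.5166 0.2306 0.34  ]
7.85 [0.52   0.2311 0.3343] [ 0.9911  0.1329 -0.0001  0.    ] [-0.2509 -0.8307 -0.8837]
```

View pics/w2.png

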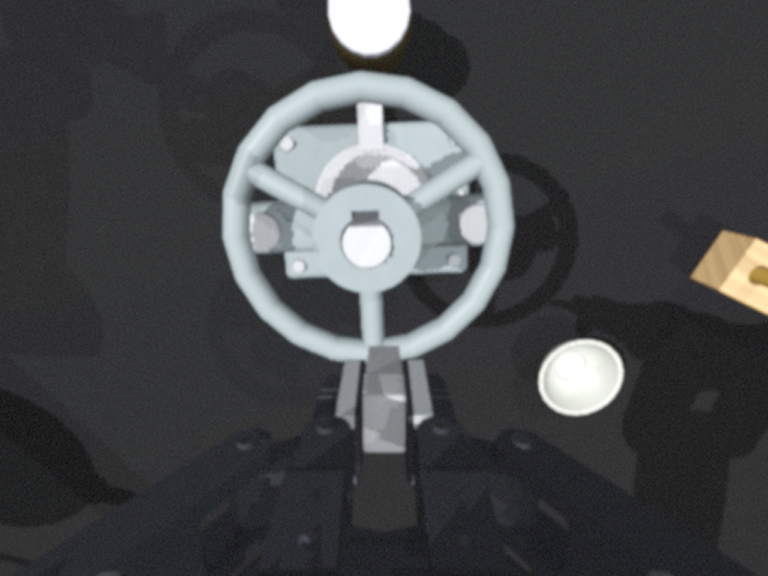

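```bash
python3 - <<'E'
from h import *
c=np.load("cam.npy",allow_pickle=True).item()
f=c["frame"][:,:,::-1]
a=cv2.resize(f[135:175,220:270],(500,400),interpolation=2);b=cv2.resize(f[222:310,230:285],(275,440),interpolation=2)
b=cv2.resize(f[222:310,230:285],None,fx=5,fy=5,interpolation=2)
o=np.zeros((440,780,3),np.uint8);o[:400,:500]=a;o[:,505:780]=b
cv2.imwrite("pics/z2.png",o)
E
```

```text
(no output)
```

View pics/z2.png

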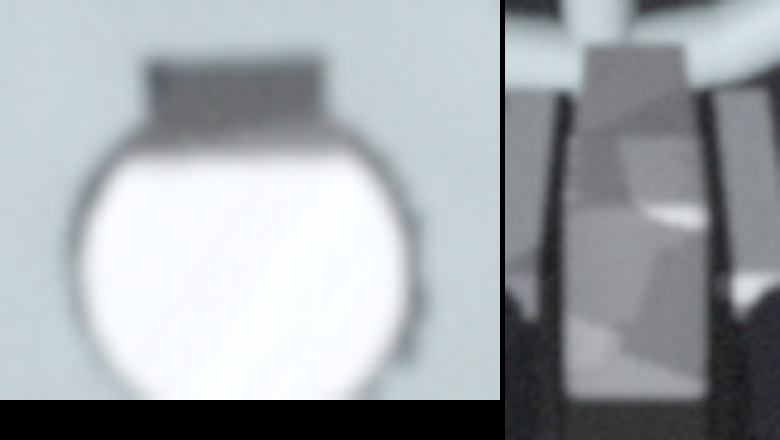

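```bash
cat >> h.py <<'E'
def fitkey(c,ee,q,obs,dz=-.0155):
    """obs: dict corner name->pixel. fit head centre in tool frame (x,y,z) and tilt about y, x"""
    from scipy.optimize import least_squares
    P={"tipL":(-5,-7,-64),"tipR":(-5,7,-64)}
    P={"tl":(-5,7,-64),"tr":(-5,-7,-64),"hl":(10,7,-8),"hr":(10,-7,-8),"bl":(-10,7,8),"br":(-10,-7,8),"fl":(10,7,8),"fr":(10,-7,8)}
    K=np.diag([1,-1,-1.])  # key axes in tool frame: x same, y,z flipped
    T=R.from_quat(q)
    def pr(v,n):
        p=v[:3]+R.from_euler("yx",v[3:5]).apply(K@np.array(P[n]))
        return proj(c,ee+T.apply(p/1000))
    v0=np.array([0,0,dz*1000,0,0])
    res=least_squares(lambda v:np.concatenate([(pr(v,n)-o) for n,o in obs.items()]+[[ (v[2]-v0[2])/2]]),v0)
    return res,{n:np.round(pr(res.x,n),1) for n in P}
E
python3 - <<'E'
from h import *
np.set_printoptions(precision=4,suppress=True)
c=np.load("cam.npy",allow_pickle=True).item(); s=ctrl.state(); ee,q=s["ee_pos"],s["tcp_rot"]
g=lambda x,y:np.array([230+(x-505)/5,222+y/5])-.4
obs={"tl":g(584,45),"tr":g(685,45),"bl":g(566,399),"br":g(705,399),"hl":g(570,135),"hr":g(694,135)}
res,p=fitkey(c,ee,q,{k:obs[k] for k in("tl","tr","bl","br")})
print("fit",res.x,res.cost,p,obs)
h=lambda x,y:(220+x/10-.45,135+y/10-.45)
T=R.from_quat(q)
for n,pt,z in [("slotTL",h(148,62),.212),("slotTR",h(322,61),.212),("flatL",h(125,155),.215),("flatR",h(350,155),.215),("spinL",h(80,265),.215),("spinR",h(408,265),.215)]:
    w=atz(c,pt,z);print(n,w,"tool",T.inv().apply(w-ee)*1000)
E
```

```text
fit [ -1.8522  -0.0261 -14.3508  -0.0223   0.0007] 1.3385982518601425 {'tl': array([245.3, 230.6]), 'tr': array([265.7, 230.6]), 'hl': array([241.5, 247.2]), 'hr': array([269.6, 247.1]), 'bl': array([240.7, 301.5]), 'br': array([270.7, 301.4]), 'fl': array([240. , 263.2]), 'fr': array([271.2, 263.1])} {'tl': array([245.4, 230.6]), 'tr': array([265.6, 230.6]), 'bl': array([241.8, 301.4]), 'br': array([269.6, 301.4]), 'hl': array([242.6, 248.6]), 'hr': array([267.4, 248.6])}
slotTL [0.5571 0.2601 0.212 ] tool [ 43.4775 -18.2275 122.3156]
slotTR [0.5611 0.2456 0.212 ] tool [ 43.5341  -3.1813 122.3157]
flatL [0.5493 0.26   0.215 ] tool [ 35.9158 -20.1917 119.3164]
flatR [0.5544 0.2413 0.215 ] tool [ 35.8776  -0.775  119.3165]
spinL [0.5389 0.2615 0.215 ] tool [ 26.3039 -24.3654 119.3173]
spinR [0.5464 0.2339 0.215 ] tool [ 26.2467   4.259  119.3175]
```

carry_out([
  [[20,-4,10],[0,0,0]],
  [[20,-4,15],[0,0,0]],
  [[10.5,-2.5,15],[0,0,0]],
  [[0,0,15],[0,0,0]],
  [[0,0,8],[0,0,0]],
  [[0,0,0],[0,0,0]],
  [[0,0,0],[0,0,0]],
  [[0,0,0],[0,0,0]],
])

```text
time_s: 8.65
ee_pos: [0.566, 0.2546, 0.2724]
tcp_rot: [0.991, 0.133, 0.001, -0.0]
force: [-0.3, 0.6, -1.5]
width: 0.0131
gripper_force: 59.3
```

```bash
python3 - <<'E'
from h import *
c=optics.camera("wrist");np.save("cam.npy",dict(c),allow_pickle=True)
s=ctrl.state();print(s["time_s"],s["ee_pos"],s["tcp_rot"],s["force"])
f=c["frame"][:,:,::-1]
cv2.imwrite("pics/z3.png",cv2.resize(f[195:310,200:312],None,fx=5.2,fy=5.2,interpolation=2))
E
```

```text
8.7 [0.56600134 0.25463156 0.27233302] [ 9.91052987e-01  1.33466227e-01  8.57787471e-04 -8.17462417e-05] [ 0.45001756 -0.09949533 -0.17084373]
```

View pics/z3.png

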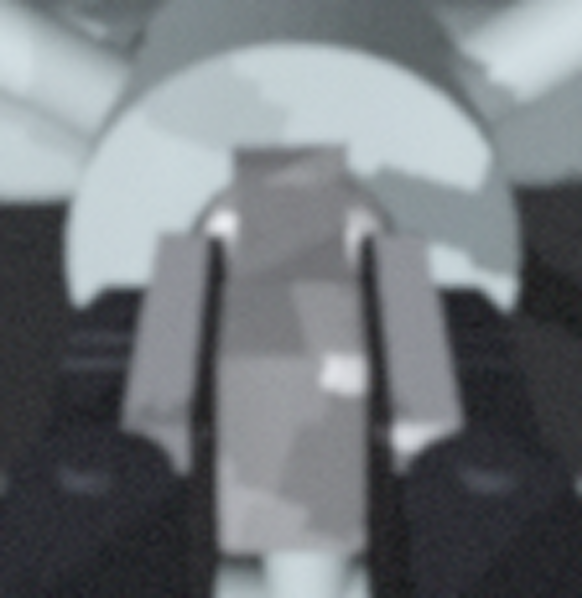

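```bash
python3 - <<'E'
from h import *
np.set_printoptions(precision=2,suppress=True)
c=np.load("cam.npy",allow_pickle=True).item(); s=ctrl.state(); ee=s["ee_pos"];T=R.from_quat(s["tcp_rot"])
h=lambda x,y:(200+x/5.2-.4,195+y/5.2-.4)
for n,pt,z in [("slotL",h(233,149),.212),("slotR",h(347,147),.212),("spinL",h(195,237),.215),("spinR",h(390,237),.215),("tipz-2",h(291,183),ee[2]-.0477),("tip",h(291,183),ee[2]-.0497),("tip+2",h(291,183),ee[2]-.0517)]:
    print(n,T.inv().apply(atz(c,pt,z)-ee)*1000)
g=c["frame"].mean(2); print(np.round(g[218:236,250:262].mean(1)))
print(np.round(g[226,240:272]))
print(np.round(g[232,240:272]))
E
```

```text
slotL [-7.3  -8.07 60.32]
slotR [-7.01  7.77 60.32]
spinL [-19.3 -13.4  57.3]
spinR [-19.32  13.79  57.3 ]
tipz-2 [-6.77 -0.02 47.69]
tip [-7.67 -0.02 49.69]
tip+2 [-8.57 -0.01 51.69]
[199. 200. 199. 194. 175. 145. 123. 121. 127. 135. 143. 146. 140. 133.
 130. 130. 130. 130.]
[208. 208. 208. 198. 171. 134. 115. 115. 111. 112. 113. 113. 116. 117.
 115. 122. 130. 134. 138. 141. 141. 141. 143. 144. 142. 140. 159. 184.
 198. 204. 206. 204.]
[185. 166. 156. 150. 145. 142. 135. 131. 130. 128. 129. 131. 129. 132.
 130. 128. 130. 129. 131. 130. 133. 131. 130. 130. 127. 129. 127. 123.
 125. 126. 124. 125.]
```

carry_out([
  [[-1.4,0,0],[0,0.02,0]],
  [[0,0,2],[0,0,0]],
  [[0,0,2],[0,0,0]],
  [[0,0,2],[0,0,0]],
  [[0,0,2],[0,0,0]],
  [[0,0,2],[0,0,0]],
  [[0,0,2],[0,0,0]],
  [[0,0,2],[0,0,0]],
  [[0,0,0],[0,0,0]],
])

```text
time_s: 9.6
ee_pos: [0.5647, 0.2543, 0.257]
tcp_rot: [0.991, 0.134, 0.01, -0.001]
force: [0.1, -0.3, -0.7]
width: 0.0129
gripper_force: 59.2
```

carry_out([
  [[0,0,2],[0,0,0]],
  [[0,0,2],[0,0,0]],
  [[0,0,2],[0,0,0]],
  [[0,0,2],[0,0,0]],
  [[0,0,0],[0,0,0]],
])

```text
time_s: 10.1
ee_pos: [0.5647, 0.2543, 0.2489]
tcp_rot: [0.991, 0.133, 0.009, -0.001]
force: [-1.0, -1.3, -1.0]
width: 0.0128
gripper_force: 59.3
```

carry_out([
  [[0,0,2],[0,0,0]],
  [[0,0,1.5],[0,0,0]],
  [[0,0,1.5],[0,0,0]],
  [[0,0,1.5],[0,0,0]],
  [[0,0,0],[0,0,0]],
])

```text
time_s: 10.6
ee_pos: [0.5648, 0.2543, 0.2426]
tcp_rot: [0.991, 0.134, 0.009, -0.001]
force: [-4.3, -1.5, 0.5]
width: 0.013
gripper_force: 59.5
```

carry_out([
  [[-0.6,0,1.5],[0,0,0]],
  [[0,0,1.5],[0,0,0]],
  [[0,0,1],[0,0,0]],
  [[0,0,1],[0,0,0]],
  [[0,0,0],[0,0,0]],
])

```text
time_s: 11.1
ee_pos: [0.5643, 0.2542, 0.2377]
tcp_rot: [0.991, 0.134, 0.009, -0.001]
force: [-5.7, -1.6, 2.1]
width: 0.0128
gripper_force: 59.7
```

carry_out([
  [[-0.7,0,1],[0,0,0]],
  [[-0.3,0,1],[0,0,0]],
  [[0,0,1],[0,0,0]],
  [[0,0,0],[0,0,0]],
])

```text
time_s: 11.5
ee_pos: [0.5638, 0.254, 0.2345]
tcp_rot: [0.991, 0.133, 0.01, -0.001]
force: [-2.9, -0.5, 0.8]
width: 0.0129
gripper_force: 59.6
```

carry_out([
  [[0,0,0],[0,0,0]],
  [[0,0,0],[0,0,0]],
  [[0,0,0],[0,0,0]],
  [[0,0,0],[0,0,0]],
  [[0,0,-10],[0,0,0]],
  [[0,0,-20],[0,0,0]],
  [[0,0,-30],[0,0,0]],
  [[0,0,-30],[0,-0.02,0]],
  [[0,0,0],[0,0,0]],
], claw=0.2)

```text
time_s: 12.4
ee_pos: [0.5629, 0.2538, 0.3299]
tcp_rot: [0.991, 0.134, 0.004, -0.0]
force: [-0.7, -0.1, 0.6]
width: 0.051
gripper_force: 0.0
```

```bash
python3 - <<'E'
from h import *
np.set_printoptions(precision=4,suppress=True)
c=optics.camera("wrist");np.save("cam.npy",dict(c),allow_pickle=True)
for q in nets.regions_of("key_head","wrist")[:2]: print(q["confidence"],q["pixel"],q["pixels"].sum(),atz(c,q["pixel"],.255))
s=ctrl.state();print(s["time_s"],s["ee_pos"],s["tcp_rot"],s["force"])
f=c["frame"][:,:,::-1]
cv2.imwrite("pics/z4.png",cv2.resize(f[150:300,190:330],None,fx=4,fy=4,interpolation=2))
go([.577,-.138,.30],-.17)
E
```

```text
12.5 [0.5621 0.2536 0.3253] [ 0.991   0.1335  0.0007 -0.0001] [-0.5371  0.0213 -1.1718]
t 12.5 move mm [-89.3 381.6  25.2] turn [-0.0003 -0.0015  0.4378]  world [  14.9 -391.6  -25.3]
```

View pics/z4.png

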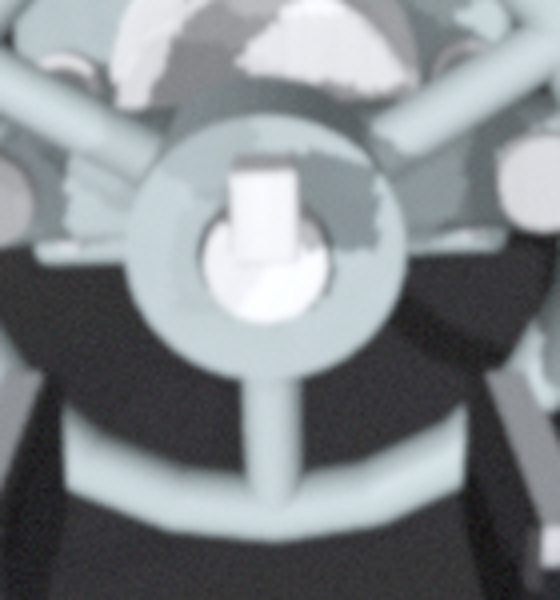

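```bash
python3 - <<'E'
from h import *
np.set_printoptions(precision=4,suppress=True)
c=np.load("cam.npy",allow_pickle=True).item()
h=lambda x,y:(190+x/4-.4,150+y/4-.4)
for z in(.225,.235,.245,.255):
    a,b,e,g=[atz(c,h(*p),z) for p in((264,169),(264,263),(229,216),(299,216))]
    print(z,"ctr",(a+b)/2,"len",np.linalg.norm(a-b),"wid",np.linalg.norm(e-g))
cs=optics.camera("scene");r=nets.regions_of("key_head","scene")
for q in r[:2]: print(q["confidence"],q["pixel"],q["pixels"].sum())
ct=(264,216)
if r: print(tri([ray(c,h(*ct)),ray(cs,r[0]["pixel"])]))
f=cs["frame"];save(cs,"pics/s5.png",(300,100,420,180),6)
E
```

```text
0.225 ctr [0.5561 0.2518 0.225 ] len 0.02140667446407923 wid 0.015087855387619285
0.235 ctr [0.5594 0.2528 0.235 ] len 0.020544455779703583 wid 0.01448014628996404
0.245 ctr [0.5627 0.2537 0.245 ] len 0.019682237095327834 wid 0.013872437192308852
0.255 ctr [0.566  0.2546 0.255 ] len 0.018820018410952086 wid 0.013264728094653639
```

View pics/s5.png

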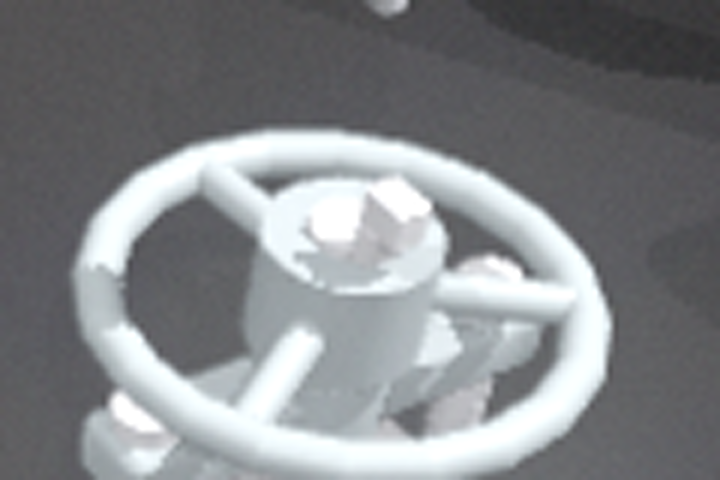

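carry_out([
  [[-5,25,0],[0,0,0]],
  [[-12,42,0],[0,0,0]],
  [[-12,42,0],[0,0,0]],
  [[-12,42,0],[0,0,0]],
  [[-12,42,5],[0,0,0]],
  [[-12,42,10],[0,0,0]],
  [[-12,42,20],[0,0,0]],
  [[-12,42,20],[0,0,0]],
  [[-12,38,20],[0,0,0]],
  [[-12,25,20],[0,0,0]],
])

```text
time_s: 13.6
ee_pos: [0.5534, -0.1471, 0.2278]
tcp_rot: [0.991, 0.133, -0.001, -0.0]
force: [1.0, 0.5, -0.5]
width: 0.0509
gripper_force: 0.0
```

carry_out([
  [[0,0,0],[0,0,0]],
  [[0,0,0],[0,0,0]],
  [[0,0,0],[0,0,0]],
])

```text
time_s: 13.9
ee_pos: [0.5544, -0.1438, 0.2303]
tcp_rot: [0.991, 0.134, 0.0, 0.0]
force: [0.1, -0.3, -0.4]
width: 0.0513
gripper_force: 0.0
```

```bash
python3 look.py pics/w6.png drift .08 tool_block .03; python3 - <<'E'
from h import *
np.set_printoptions(precision=4,suppress=True)
cs=optics.camera("scene");c=optics.camera("wrist")
# head top: wrist ray passes the two points found
o=np.array([.5561,.2518,.225]);d=np.array([.566,.2546,.255])-o
print(tri([(o,d),ray(cs,(300+402/6-.4,100+200/6-.4))]))
m=max(nets.regions_of("drift","wrist"),key=lambda q:q["confidence"])["pixels"]
ys,xs=np.nonzero(m);print(xs.min(),xs.max(),ys.min(),ys.max());
p=np.c_[xs,ys]; ctr,size,ang=cv2.minAreaRect(p.astype(np.float32));print(ctr,size,ang)
E
```

```text
drift 0.82 [254.  160.8] 468 [ 0.5737 -0.137   0.08  ]
tool_block 0.94 [294.7 169.1] 6453 [ 0.5671 -0.1872  0.03  ]
14.05 [ 0.5544 -0.1437  0.2305] [0.9909 0.1343 0.0005 0.0003] [-0.0402 -0.2086 -0.0331]
(array([0.5615, 0.2536, 0.2401]), [np.float64(0.0005408262293720805), np.float64(0.0005408262293720593)])
245 262 142 173
(253.5, 157.5) (31.0, 17.0) 90.0
```

View pics/w6.png

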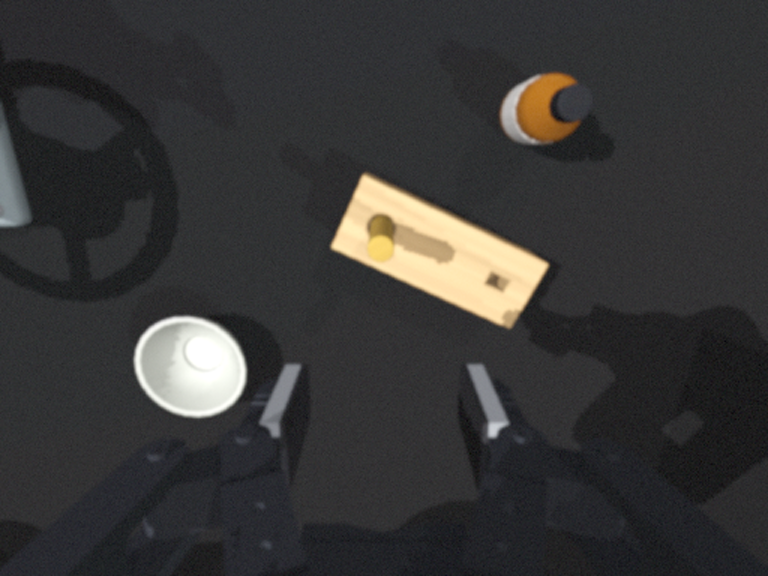

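```bash
python3 - <<'E'
from h import *
np.set_printoptions(precision=4,suppress=True)
c=optics.camera("wrist")
t=atz(c,(252.9,164.9),.117);b=atz(c,(253.3,150.5),.045)
print(t,b)
s=ctrl.state();
# drift top half as fraction: silhouette width rows
p=(t+b)/2; go([p[0],p[1],.063],2*np.arctan2(s["tcp_rot"][1],s["tcp_rot"][0]))
E
```

```text
[ 0.5771 -0.1356  0.117 ] [ 0.5775 -0.1354  0.045 ]
t 14.25 move mm [ 24.6  -2.4 167. ] turn [ 0.0002 -0.0003  0.    ]  world [  23.1    8.8 -167. ]
```

carry_out([
  [[24.5,-2.5,0],[0,0,0]],
  [[0,0,20],[0,0,0]],
  [[0,0,30],[0,0,0]],
  [[0,0,30],[0,0,0]],
  [[0,0,30],[0,0,0]],
  [[0,0,30],[0,0,0]],
  [[0,0,20],[0,0,0]],
  [[0,0,7],[0,0,0]],
  [[0,0,0],[0,0,0]],
  [[0,0,0],[0,0,0]],
])

```text
time_s: 15.25
ee_pos: [0.5777, -0.136, 0.0639]
tcp_rot: [0.991, 0.134, 0.001, 0.001]
force: [-0.1, 0.3, 0.2]
width: 0.0513
gripper_force: 0.0
```

carry_out([
  [[0,0,0],[0,0,0]],
  [[0,0,0],[0,0,0]],
  [[0,0,0],[0,0,0]],
  [[0,0,0],[0,0,0]],
  [[0,0,0],[0,0,0]],
  [[0,0,0],[0,0,0]],
  [[0,0,0],[0,0,0]],
], claw=-1)

```text
time_s: 15.95
ee_pos: [0.5774, -0.1358, 0.0637]
tcp_rot: [0.991, 0.134, 0.001, 0.0]
force: [-0.8, 0.4, 6.8]
width: 0.0144
gripper_force: 58.4
```

carry_out([
  [[0,0,-8],[0,0,0]],
  [[0,0,-22],[0,0,0]],
  [[0,0,-35],[0,0,0]],
  [[0,0,-40],[0,0,0]],
  [[0,0,-40],[0,0,0]],
  [[0,0,-40],[0,0,0]],
  [[0,0,-40],[0,0,0]],
  [[4,-20,-35],[0,0,0]],
  [[6,-30,-16],[0,0,0]],
  [[9,-40,0],[0,0,0]],
])

```text
time_s: 16.95
ee_pos: [0.5718, -0.0442, 0.3416]
tcp_rot: [0.991, 0.132, 0.002, 0.001]
force: [0.7, 0.4, -2.4]
width: 0.0148
gripper_force: 58.8
```

carry_out([
  [[10,-42,0],[0,0,0]],
  [[10,-42,0],[0,0,0]],
  [[10,-42,0],[0,0,0]],
  [[10,-42,0],[0,0,0]],
  [[9,-42,0],[0,0,0]],
  [[8,-35,0],[0,0,0]],
  [[7,-25,0],[0,0,0]],
  [[3,-15,0],[0,0,0]],
  [[0,-5,0],[0,0,0]],
  [[0,0,0],[0,0,0]],
])

```text
time_s: 17.95
ee_pos: [0.5593, 0.2531, 0.3388]
tcp_rot: [0.991, 0.134, -0.0, 0.0]
force: [0.6, -0.1, -1.9]
width: 0.0143
gripper_force: 58.8
```

```bash
python3 - <<'E'
from h import *
np.set_printoptions(precision=4,suppress=True)
c=optics.camera("wrist");cs=optics.camera("scene")
s=ctrl.state();print(s["tcp_rot"],s["force"],s["ee_pos"])
go([.560,.2532,.307],2*np.arctan2(s["tcp_rot"][1],s["tcp_rot"][0]))
for t in("drift","key_head"):
  for n,cc in(("wrist",c),("scene",cs)):
    for q in nets.regions_of(t,n)[:1]:
        ys,xs=np.nonzero(q["pixels"]);print(t,n,q["confidence"],q["pixel"],xs.min(),xs.max(),ys.min(),ys.max())
T=R.from_quat(s["tcp_rot"])
for p in((0,-8,56.7),(0,8,56.7),(8,0,56.7),(0,0,56.7),(0,0,-53)): print(p,proj(c,s["ee_pos"]+T.apply(np.array(p)/1000)),proj(cs,s["ee_pos"]+T.apply(np.array(p)/1000)))
save(c,"pics/w7.png");save(cs,"pics/s7.png")
E
```

```text
[ 0.9911  0.1329 -0.      0.0002] [ 0.3061  0.1743 -2.2942] [0.5596 0.2522 0.3389]
t 18.05 move mm [ 0.6 -0.8 31.9] turn [0.0004 0.0001 0.    ]  world [  0.4   1.  -31.9]
drift wrist 0.64 [257.1, 290.1] 235 277 207 345
drift scene 0.64 [375.5, 101.0] 366 385 66 117
key_head wrist 0.91 [257.1, 193.6] 248 265 180 206
key_head scene 0.69 [364.7, 136.7] 359 371 129 144
(0, -8, 56.7) [245.4735 215.6609] [372.6994 114.2121]
(0, 8, 56.7) [268.2306 215.6767] [365.9873 116.2887]
(8, 0, 56.7) [256.8788 204.946 ] [371.8159 117.4568]
(0, 0, 56.7) [256.8525 215.6688] [369.3525 115.2476]
(0, 0, -53) [258.2512 328.2617] [381.0668  64.9599]
```

carry_out([
  [[0.6,-0.8,4],[0,0,0]],
  [[0,0,7],[0,0,0]],
  [[0,0,7],[0,0,0]],
  [[0,0,7],[0,0,0]],
  [[0,0,3],[0,0,0]],
  [[0,0,1.5],[0,0,0]],
  [[0,0,1.5],[0,0,0]],
  [[0,0,1],[0,0,0]],
])

```text
time_s: 19.05
ee_pos: [0.5599, 0.2543, 0.3069]
tcp_rot: [0.991, 0.134, 0.0, -0.0]
force: [0.7, -0.1, -1.7]
width: 0.0146
gripper_force: 58.8
```

carry_out([
  [[0,0,1],[0,0,0]],
  [[0,0,1],[0,0,0]],
  [[0,0,1],[0,0,0]],
  [[0,0,1],[0,0,0]],
])

```text
time_s: 19.45
ee_pos: [0.5598, 0.2543, 0.3027]
tcp_rot: [0.991, 0.134, 0.0, 0.0]
force: [-0.7, -0.1, -2.7]
width: 0.014
gripper_force: 58.8
```

carry_out([
  [[0,0,1],[0,0,0]],
  [[0,0,1],[0,0,0]],
  [[0,0,1],[0,0,0]],
])

```text
time_s: 19.75
ee_pos: [0.5598, 0.2543, 0.2997]
tcp_rot: [0.991, 0.133, -0.0, -0.0]
force: [-0.0, 0.1, -1.8]
width: 0.0145
gripper_force: 58.8
```

carry_out([
  [[0,0,1],[0,0,0]],
  [[0,0,1],[0,0,0]],
  [[0,0,1],[0,0,0]],
])

```text
time_s: 20.05
ee_pos: [0.56, 0.2543, 0.2981]
tcp_rot: [0.991, 0.133, 0.001, -0.0]
force: [-2.4, -0.7, 9.0]
width: 0.0149
gripper_force: 59.5
```

carry_out([
  [[0,0,1],[0,0,0]],
  [[0,0,1],[0,0,0]],
])

```text
time_s: 20.25
ee_pos: [0.5601, 0.2544, 0.298]
tcp_rot: [0.991, 0.134, 0.003, -0.0]
force: [-2.9, -0.0, 18.5]
width: 0.0145
gripper_force: 60.4
```

carry_out([
  [[0,0,0],[0,0,0]],
  [[0,0,0],[0,0,0]],
])

```text
time_s: 20.45
ee_pos: [0.56, 0.2544, 0.298]
tcp_rot: [0.991, 0.134, 0.003, -0.0]
force: [-2.5, -0.7, 14.3]
width: 0.0144
gripper_force: 60.3
```

```bash
python3 - <<'E'
from h import *
np.set_printoptions(precision=5,suppress=True)
c=optics.camera("wrist")
for i in range(3):
    s=ctrl.state();print(s["ee_pos"],s["tcp_rot"],s["force"],s["wrist_torque"]);optics.camera("scene")
E
```

```text
[0.56002 0.25445 0.29801] [ 0.99104  0.13357  0.00269 -0.00028] [-2.2194  -0.64562 15.43927] [-0.18361  0.68801 -0.00588]
[0.56004 0.25441 0.29801] [ 0.99104  0.13355  0.0027  -0.00025] [-3.47069 -0.87712 15.05756] [-0.21286  0.67948  0.00511]
[0.56004 0.25442 0.29802] [ 0.99104  0.13355  0.00271 -0.00026] [-3.65251 -0.98645 14.23083] [-0.22079  0.63907 -0.03261]
```

carry_out([
  [[0,0,0.5],[0,0,0]],
  [[0,0,0],[0,0,0]],
  [[0,0,0.4],[0,0,0]],
  [[0,0,0],[0,0,0]],
])

```text
time_s: 21.05
ee_pos: [0.5601, 0.2545, 0.298]
tcp_rot: [0.991, 0.134, 0.003, -0.0]
force: [-3.7, -0.4, 19.0]
width: 0.0148
gripper_force: 60.5
```

```bash
cat > st.py <<'E'
from h import *
np.set_printoptions(precision=5,suppress=True)
c=optics.camera("wrist");cs=optics.camera("scene")
s=ctrl.state();print(s["time_s"],s["ee_pos"],s["tcp_rot"],s["force"],s["wrist_torque"])
q=nets.regions_of("key_head","scene")
for r in q[:1]:
    ys,xs=np.nonzero(r["pixels"]);print(r["confidence"],r["pixel"],xs.min(),xs.max(),ys.min(),ys.max())
E
python3 st.py
```

```text
21.15 [0.5601  0.25443 0.29798] [ 0.99104  0.13356  0.00341 -0.00032] [-3.03547 -0.07733 19.57374] [-0.27118  0.87118 -0.04352]
```

carry_out([
  [[0,0,0.4],[0,0,0]],
  [[0,0,0],[0,0,0]],
  [[0,0,0],[0,0,0]],
  [[0,0,0],[0,0,0]],
  [[0,0,0],[0,0,0]],
])

```text
time_s: 21.7
ee_pos: [0.5601, 0.2545, 0.298]
tcp_rot: [0.991, 0.134, 0.004, -0.0]
force: [-2.9, -1.4, 20.5]
width: 0.0143
gripper_force: 60.7
```

carry_out([
  [[0,0,-2],[0,0,0]],
  [[0,0,-3],[0,0,0]],
  [[0,0,0],[0,0,0]],
  [[0,0,0],[0,0,0]],
])

```text
time_s: 22.1
ee_pos: [0.5599, 0.2543, 0.2981]
tcp_rot: [0.991, 0.133, -0.0, 0.0]
force: [0.7, 0.3, -0.7]
width: 0.0143
gripper_force: 59.1
```

carry_out([
  [[0,0,1.5],[0,0,0]],
  [[0,0,1],[0,0,0]],
  [[0,0,1],[0,0,0]],
  [[0,0,1],[0,0,0]],
])

```text
time_s: 22.5
ee_pos: [0.5602, 0.2544, 0.2979]
tcp_rot: [0.991, 0.134, 0.003, -0.0]
force: [-4.0, -1.3, 23.4]
width: 0.0145
gripper_force: 60.9
```

carry_out([
  [[0,0,0.4],[0,0,0]],
  [[0,0,0],[0,0,0]],
  [[0,0,0],[0,0,0]],
])

```text
time_s: 22.8
ee_pos: [0.5602, 0.2544, 0.298]
tcp_rot: [0.991, 0.134, 0.004, -0.0]
force: [-4.4, -1.0, 22.1]
width: 0.0146
gripper_force: 60.8
```

carry_out([
  [[0,0,-4],[0,0,0]],
  [[0,0,-10],[0,0,0]],
  [[0,0,-15],[0,0,0]],
  [[0,10,-16],[0,0,0]],
  [[-6,25,0],[0,0,0]],
  [[-9,40,0],[0,0,0]],
  [[-10,42,0],[0,0,0]],
  [[-10,42,0],[0,0,0]],
  [[-10,42,0],[0,0,0]],
  [[-10,42,0],[0,0,0]],
])

```text
time_s: 23.8
ee_pos: [0.5709, 0.0037, 0.3384]
tcp_rot: [0.991, 0.134, -0.0, -0.0]
force: [1.5, 0.6, -1.1]
width: 0.0144
gripper_force: 58.9
```

carry_out([
  [[-10,42,0],[0,0,0]],
  [[-10,42,0],[0,0,0]],
  [[-9,30,0],[0,0,0]],
  [[-6,15,0],[0,0,0]],
  [[0,0,30],[0,0,0]],
  [[0,0,40],[0,0,0]],
  [[0,0,40],[0,0,0]],
  [[0,0,20],[0,0,0]],
  [[0,0,0],[0,0,0]],
  [[0,0,0],[0,0,0]],
])

```text
time_s: 24.8
ee_pos: [0.5719, -0.128, 0.2095]
tcp_rot: [0.991, 0.134, 0.0, 0.0]
force: [0.4, -0.5, -1.4]
width: 0.0144
gripper_force: 58.9
```

```bash
python3 - <<'E'
from h import *
np.set_printoptions(precision=4,suppress=True)
cs=optics.camera("scene");ct=optics.camera("top");c=optics.camera("wrist")
s=ctrl.state();print(s["time_s"],s["ee_pos"],s["tcp_rot"],s["force"])
go([.5774,-.1358,.125],.2675)
rs=[]
for n,cc in(("scene",cs),("top",ct)):
    for q in nets.regions_of("key_head",n)[:2]:
        print(n,q["confidence"],q["pixel"],proj(cc,(.5615,.2536,.240)))
# drift in scene: axis from mask
for n,cc in(("scene",cs),("wrist",c)):
    for q in nets.regions_of("drift",n)[:1]:
        ys,xs=np.nonzero(q["pixels"]);print(n,q["confidence"],xs.min(),xs.max(),ys.min(),ys.max());
        for y in range(ys.max()-14,ys.max()+1,3): print(y,xs[ys==y].min(),xs[ys==y].max(),end='; ')
T=R.from_quat(s["tcp_rot"])
for p in((0,-8,56.7),(0,8,56.7),(0,0,56.7),(8,0,56.7),(-8,0,56.7)): print(proj(cs,s["ee_pos"]+T.apply(np.array(p)/1000)),proj(c,s["ee_pos"]+T.apply(np.array(p)/1000)))
E
```

```text
24.95 [ 0.5721 -0.1283  0.2103] [0.991  0.1336 0.0013 0.0008] [ 0.1381  0.2501 -1.1799]
t 24.95 move mm [ 3.   8.5 85.3] turn [ 0.0019 -0.0023  0.0005]  world [  5.3  -7.5 -85.3]
top 0.52 [141.4, 198.4] [134.4445 194.9181]
scene 0.82 174 185 147 192
178 177 184; 181 177 184; 184 178 185; 187 178 185; 190 179 185; wrist 0.77 235 277 207 346
332 236 275; 335 238 275; 338 239 272; 341 242 269; 344 246 265; [185.3083 189.0031] [244.2345 215.8063]
[177.8631 191.3948] [266.9617 215.7958]
[181.5955 190.1958] [255.5985 215.801 ]
[182.9415 192.7261] [255.5965 205.0927]
[180.2642 187.693 ] [255.6004 226.2663]
```

carry_out([
  [[3,8.5,10],[0,0,0]],
  [[0,0,30],[0,0,0]],
  [[0,0,25],[0,0,0]],
  [[0,0,15],[0,0,0]],
  [[0,0,5],[0,0,0]],
  [[0,0,0],[0,0,0]],
  [[0,0,0],[0,0,0]],
])

```text
time_s: 25.85
ee_pos: [0.5771, -0.136, 0.1243]
tcp_rot: [0.991, 0.133, 0.001, 0.0]
force: [0.3, -0.3, -1.6]
width: 0.0147
gripper_force: 58.9
```

```bash
python3 - <<'E'
from h import *
go([.5774,-.1358,.066],.2675); print(ctrl.state()["force"])
E
```

```text
t 25.85 move mm [ 0.3 -0.2 58.3] turn [ 0.001  -0.0011  0.0002]  world [  0.3   0.2 -58.3]
[ 0.29325732 -0.32874728 -1.62976441]
```

carry_out([
  [[0,0,5],[0,0,0]],
  [[0,0,5],[0,0,0]],
  [[0,0,5],[0,0,0]],
  [[0,0,5],[0,0,0]],
  [[0,0,3],[0,0,0]],
  [[0,0,3],[0,0,0]],
  [[0,0,3],[0,0,0]],
  [[0,0,0],[0,0,0]],
])

```text
time_s: 26.65
ee_pos: [0.5764, -0.1356, 0.0941]
tcp_rot: [0.991, 0.134, -0.0, -0.0]
force: [1.0, 0.2, -1.4]
width: 0.0146
gripper_force: 58.9
```

Inside the hole with no contact; lower on and release.

carry_out([
  [[0,0,6],[0,0,0]],
  [[0,0,6],[0,0,0]],
  [[0,0,6],[0,0,0]],
  [[0,0,5],[0,0,0]],
  [[0,0,3],[0,0,0]],
  [[0,0,2],[0,0,0]],
  [[0,0,0],[0,0,0]],
])

```text
time_s: 27.35
ee_pos: [0.5766, -0.1356, 0.0664]
tcp_rot: [0.991, 0.133, -0.0, -0.0]
force: [0.5, -0.6, -1.6]
width: 0.0147
gripper_force: 58.9
```

carry_out([
  [[0,0,0],[0,0,0]],
  [[0,0,0],[0,0,0]],
  [[0,0,0],[0,0,0]],
  [[0,0,0],[0,0,0]],
  [[0,0,0],[0,0,0]],
  [[0,0,-20],[0,0,0]],
  [[0,0,-30],[0,0,0]],
  [[0,0,-40],[0,0,0]],
  [[0,0,-40],[0,0,0]],
  [[0,0,-40],[0,0,0]],
], claw=0.2)

```text
time_s: 28.35
ee_pos: [0.5763, -0.1356, 0.2383]
tcp_rot: [0.991, 0.133, 0.0, 0.0]
force: [0.1, 0.6, -0.2]
width: 0.0511
gripper_force: 0.0
```

```bash
python3 - <<'E'
from h import *
c=optics.camera("scene")
s=ctrl.state();print(s["time_s"],s["ee_pos"],s["force"])
for t in("drift","key_head"):
  for q in nets.regions_of(t,"scene")[:1]:
    ys,xs=np.nonzero(q["pixels"]);print(t,q["confidence"],q["pixel"],xs.min(),xs.max(),ys.min(),ys.max())
go([.52,.235,.32],.267)
E
```

```text
28.4 [ 0.57820766 -0.13630462  0.24550845] [ 0.29490654 -0.24931658  6.43638534]
drift 0.77 [182.8, 213.3] 177 187 203 230
t 28.5 move mm [  43.3 -372.6  -82. ] turn [ 0.0036 -0.0043  0.0009]  world [-57.3 370.9  80.8]
```

carry_out([
  [[3,-20,-20],[0,0,0]],
  [[4,-40,-20],[0,0,0]],
  [[5,-42,-20],[0,0,0]],
  [[5,-42,-15],[0,0,0]],
  [[5,-42,-7],[0,0,0]],
  [[5,-42,0],[0,0,0]],
  [[5,-42,0],[0,0,0]],
  [[5,-42,0],[0,0,0]],
  [[4,-40,0],[0,0,0]],
  [[3,-20,0],[0,0,0]],
])

```text
time_s: 29.5
ee_pos: [0.5194, 0.2375, 0.3172]
tcp_rot: [0.991, 0.135, -0.001, -0.0]
force: [0.2, -0.3, -0.2]
width: 0.0512
gripper_force: 0.0
```

carry_out([
  [[0,0,0],[0,0,0]],
  [[0,0,0],[0,0,0]],
  [[0,0,0],[0,0,0]],
])

```text
time_s: 29.8
ee_pos: [0.5208, 0.2338, 0.318]
tcp_rot: [0.991, 0.133, -0.001, 0.0]
force: [0.0, -0.3, -0.3]
width: 0.0511
gripper_force: 0.0
```

```bash
python3 - <<'E'
from h import *
np.set_printoptions(precision=4,suppress=True)
c=optics.camera("wrist");s=ctrl.state();print(s["time_s"],s["ee_pos"])
for q in nets.regions_of("key_head","wrist")[:1]:
    ys,xs=np.nonzero(q["pixels"]);print(q["confidence"],q["pixel"],xs.min(),xs.max(),ys.min(),ys.max())
def P(x,y,z):
    a=.267;return np.array([.5615+(x*np.cos(a)-y*np.sin(a))/1000,.2536+(x*np.sin(a)+y*np.cos(a))/1000,.2405+z/1000])
for p in((10,7,-16),(10,-7,-16),(10,7,0),(10,-7,0),(-10,7,0),(-10,-7,0)): print(p,proj(c,P(*p)))
g=c["frame"].mean(2);a=proj(c,P(0,0,0));x,y=int(round(a[0])),int(round(a[1]))
print(x,y,"col",np.round(g[y-26:y+26,x]).astype(int),"row",np.round(g[y,x-18:x+18]).astype(int))
E
```

```text
29.85 [0.5209 0.2337 0.3182]
0.8 [244.5, 146.6] 234 255 132 162
(10, 7, -16) [235.2856 131.2997]
(10, -7, -16) [253.6297 131.2859]
(10, 7, 0) [233.8813 133.688 ]
(10, -7, 0) [253.5123 133.6731]
(-10, 7, 0) [234.4998 161.3472]
(-10, -7, 0) [253.5881 161.3314]
244 148 col [141 128 130 159 185 200 203 200 193 191 186 174 178 206 233 246 249 250
 250 250 249 249 249 249 248 248 249 248 248 248 247 247 248 248 247 247
 247 247 244 235 226 229 236 240 241 241 241 241 243 243 244 247] row [195 190 186 181 180 181 181 182 196 218 233 241 244 246 247 248 248 247
 249 247 247 247 247 246 246 243 235 213 174 139 135 143 142 144 143 141]
```

The key's head is where the model puts it: mask at columns 234–255 and rows 132–162, against a predicted 234–254 and 131–161. It is upright and seated, so I'm handing in.

```bash
python3 -c "
from workcell import order
print(order.close_job())"
```

```text
the job is handed in; nothing more can be done
None
```

The gib key is started in the keyway and released; two presses of the drift, up to about 25 N, no longer moved it. The drift is back in its block, the jar, bottle and bowl weren't touched, and the job was handed in at about 30 s with no verdict returned.

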